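# Clear the jammed prize-draw chute

### The job

A roll of tape has slipped into the ball chute and is stuck in its narrow gate, so the five draw balls cannot come out. First slide the catch tray squarely up against the chute, under its mouth; then nudge the tape roll back up the slope, at least 5 cm, and leave it lying in the chute without lifting it out, so that all five balls roll out and end up in the tray. Leave the tray where it is under the mouth, and do not disturb the other things on the desk.

Things in the scene. Friction and masses are not known exactly. Their poses are not given: they have to be found in the camera images.
- chute: Fixed open-topped plywood ball chute. Origin: on the table under the middle of its narrow gate; +x points horizontally up the slope, away from the gate, z up. The floor inside rises at 8 degrees along +x and is 58 mm above the table at x = 0. Balls roll freely down it; flat things stay where they are left. All walls stand 34 mm above the floor. It cannot be moved.
- gate (a point): Middle of the gate, on the chute floor, 58 mm above the table. The gate is a 60 mm gap between two funnel walls that spread at 50 degrees to the chute's x axis until the inside is 180 mm wide (from chute x = 50 mm); side walls run on to the back wall at chute x = 205 mm.
- lip (a point): Middle of the outer edge of the lip, 45 mm outside the gate (chute x = -45 mm), on its top face, 52 mm above the table. The lip carries the sloping floor on outside the gate, 67 mm wide between two rails 14 mm high and 6 mm thick; its underside is 45 mm above the table.
- stop (a point): Middle of the stop for the catch tray: front face of an upright panel under the gate, at chute x = 2 mm, 150 mm wide and 48 mm high. This point is 20 mm above the table.
- tape_roll_center (a point): Tape roll stuck in the gate: a plain white ring lying flat on the sloping floor, 78 mm outside diameter, 38 mm hole, 24 mm high, about 90 g. The point is on its axis at half height. Stuck, its middle is 25 mm up the slope from the gate and it bulges 14 mm out through the gate. It slides, it does not roll; friction holds it where it is left.
- catch_tray: Loose open plywood tray, 160 mm (x) by 150 mm (y), walls 6 mm thick and 40 mm high, about 0.55 kg. Origin: middle of its underside; +x points towards the chute. A wooden grip tab stands on its outer (-x) end. Fully home, its near wall is under the lip and against the stop panel, its origin then about 78 mm outside the gate and its axes in line with the chute's.
- tray_grip (a point): Grip point of the tray's tab: the tab is 12 mm thick (tray x), 44 mm wide (tray y), its top 80 mm above the table; this point is in its middle, 68 mm above the table and 86 mm from the tray's origin along the tray's -x.
- ball1_center (a point): Centre of a wooden draw ball, 30 mm diameter, 14 g; all five are alike and wait in the chute behind the tape roll. Once the roll is out of their way they roll out by themselves; now and then one stays resting against the roll and wants a nudge of its own.
- ball2_center (a point): Centre of a wooden draw ball, 30 mm diameter, 14 g; all five are alike and wait in the chute behind the tape roll. Once the roll is out of their way they roll out by themselves; now and then one stays resting against the roll and wants a nudge of its own.
- ball3_center (a point): Centre of a wooden draw ball, 30 mm diameter, 14 g; all five are alike and wait in the chute behind the tape roll. Once the roll is out of their way they roll out by themselves; now and then one stays resting against the roll and wants a nudge of its own.
- ball4_center (a point): Centre of a wooden draw ball, 30 mm diameter, 14 g; all five are alike and wait in the chute behind the tape roll. Once the roll is out of their way they roll out by themselves; now and then one stays resting against the roll and wants a nudge of its own.
- ball5_center (a point): Centre of a wooden draw ball, 30 mm diameter, 14 g; all five are alike and wait in the chute behind the tape roll. Once the roll is out of their way they roll out by themselves; now and then one stays resting against the roll and wants a nudge of its own.
- mug: White mug, 80 mm wide, 95 mm high; a bystander. Origin: middle of its underside.
- spare_roll: Second tape roll of the same kind, flat on the table, not part of the job; a bystander. Origin: middle of its underside.
- pen_cup: Black pen cup, 76 mm wide, 145 mm high with its pens; a bystander. Origin: middle of its underside.
- mouse: Black computer mouse, 105 by 62 by 35 mm; a bystander. Origin: middle of its underside.
- stapler: Grey stapler, 130 by 36 by 50 mm; a bystander. Origin: middle of its underside.
- glue_stick: White upright glue stick, 26 mm wide, 95 mm high; a bystander. Origin: middle of its underside.
Mind the look-alikes: they are no part of the job. Leave any green look-alike of the part that bears ball4_center alone.

How it is judged:
By the outcome, as a careful person would: the job done as asked, in the order asked, and still so for the second after the job is handed in, with the robot touching nothing.
It also fails if it takes over 58 s, if anything falls off the work surface, if the arm or the gripper's body presses on something with over 40 N, if the wrist force passes 120 N, or if a joint passes its speed limit or range.

### The arm

A 7-joint arm with a two-finger parallel gripper is mounted at the origin on the work surface. World frame = base frame: x ahead of the robot, y to its left, z up, the work surface at z = 0. Lengths are in m, angles in rad, forces in N, time in s.
With the tool pointing down it reaches from about 0.4 to 0.85 m from the base axis. Payload 4.5 kg.
Tool frame: the origin (TCP) lies at the very end of the fingers, on their centre line; the grasp point (between the pads) lies 19 mm behind it (env.grip_point_offset is the distance from the TCP to the grasp point, in m); x points along the fingers, y is the direction in which the jaws open and shut, and the axes are right-handed (so a half turn about x gives the same grasp; the last joint's range is limited). The gripper opens to 88 mm and grips with 3 to 60 N. Pads are 18 mm wide; open, the fingers measure 123 mm over their backs; the gripper's body (75 mm by 187 mm) begins 45 mm behind the grasp point.
Start: joints at [-1.284, 0.689, -0.195, 1.565, 0.157, 0.902, -0.215], TCP at [0.156, 0.605, 0.239] pointing down, gripper open.
Joint ranges: [-3.01, 3.01], [-0.46, 2.08], [-1.47, 1.51], [0.13, 2.56], [-1, 4.14], [0.04, 2.09], [-2.66, 2.66]. Speed limits (rad/s): [2.57, 2.57, 3.14, 3.14, 3.14, 3.14, 3.14].

### API

Orientations are given as a unit quaternion [x, y, z, w].
In Python, from bench import env, optics gives the robot as it stands. The module is installed in compiled form; this text tells all that it offers.
- The arm moves only by the shell command python3 -m handwheel 'ROWS'. ROWS is JSON, one flat list of numbers, 7 for each row, row after row: the shift along the tool's x, y, z in mm, then the turn, a rotation vector about the tool's x, y, z in degrees, then the finger opening in mm, from 0 to 88.1. A call has 1 to 5 rows; each row shifts and turns the pose as measured when the row begins, along the tool's axes as they then stand; what a row does not reach is not made up. A row lasts 1/8 s, in which the tool goes at most 62.5 mm and 10.7 degrees, less where a joint would pass 70% of its speed; a pose out of reach is approached as far as the arm can. A call with a gripper value outside its range is refused whole. The fingers move at their own pace and stop on an object; the grip force is fixed at half the most. Time passes only in rows, so rows that do not move let the fingers close. It gives the time, the measured TCP pose, the force and the opening at its end, in the units of the state.
- env.read_state(): the state, without advancing time (a new reading comes with each control period).
- optics.snapshot(name): name is "scene" or "top" or "wrist"; returns (picture, depth): 420x560x3 uint8, red, green, blue; 420x560 float32, m along the optical axis (not along the pixel's ray), 0 where there is no reading.
- optics.camera_params(name): a dict with "intrinsics" (3x3 intrinsics, pixels), "R" (3x3) and "t" (3): a world point X has camera coordinates R X + t; the wrist camera has in their place "hand_eye" (4x4, takes a point from camera to tool coordinates, whose origin is the TCP and whose axes are the tool frame's). Camera axes: x right, y down, z forward; pixel columns grow to the right and rows downward; lengths in m; the calibration is good to about 2 mm. A picture is of the moment at which its call begins: read the wrist's pose just before it. camera_params takes no time and is no camera call.
- env.finish_job(): hands the job in, once; it reports no verdict.
Trained networks look in the newest picture that a camera, given by its name, has taken for a name from the list of things; names that differ only in an ending like _2 or _b are one class to them, and where a whole thing is asked for, a point or a joint stands for the part that bears it (a point fixed in the world has none). Each returns a list of dicts, best first, with "conf" (0 to 1); they miss things now and then, are a little off and sometimes report something else, mostly with a low value. They report only what shows in the picture. A call takes as long as a camera call. They do not tell look-alikes from the thing itself.
- optics.outline_of(camera, target): "pixels" (420x560 bool, what is visible of it).
- optics.spot_point(camera, target): "centre" ([x, y, z] in m, in world coordinates, good to about 4 mm: a listed point, or the origin of a listed thing).
The state is a dict: "time_s": time; "joints": joint angles; "dq": joint speeds; "effort": joint torques, N m; "tcp_pos": TCP position; "tcp_rot": TCP orientation; "wrist_force": force on the tool from outside, world axes, zero at the start; "moment": the same for the moment, N m; "finger_gap": finger opening in m.
Only numpy, scipy, OpenCV 4.12 (cv2) and the standard library are available. Lean on these libraries where they do the work, as an engineer would, in place of code of your own. Each camera call takes 0.05 s, during which the arm holds its last target.

## Working session

There is one attempt and no reset: what is moved stays moved. The work goes in short steps, Python scripts to look and compute and a shell command to move; the robot and the scene stay as the last step left them, time stands still between calls to the robot, and variables do not carry over. Pictures are saved under pics/ and viewed, and the job is handed in when it is done.

```bash
mkdir -p pics; cat > h.py <<'E'
import numpy as np, cv2
from bench import env, optics
def snap(c,name):
    p,d=optics.snapshot(c); cv2.imwrite(f'pics/{name}.png',p[:,:,::-1]); return p,d
E
python3 - <<'E'
from h import *
s=env.read_state(); print({k:np.round(v,3) for k,v in s.items()})
for c in ['top','scene']:
    snap(c,c+'0')
    for t in ['gate','lip','stop','tape_roll_center','catch_tray','tray_grip','ball1_center','mug','spare_roll','pen_cup','mouse','stapler','glue_stick']:
        print(c,t,[(np.round(r['centre'],3).tolist(),round(r['conf'],2)) for r in optics.spot_point(c,t)])
E
```

```text
{'time_s': np.float64(0.0), 'joints': array([-1.284,  0.69 , -0.195,  1.566,  0.157,  0.903, -0.215]), 'dq': array([ 0.   ,  0.001, -0.   ,  0.002,  0.001,  0.   ,  0.001]), 'effort': array([-1.0000e-03, -5.2756e+01, -1.2670e+00, -1.5343e+01, -5.3000e-02,
        7.0000e-03,  0.0000e+00]), 'tcp_pos': array([0.156, 0.605, 0.238]), 'tcp_rot': array([ 0.088,  0.702, -0.09 ,  0.701]), 'wrist_force': array([ 1.208, -0.652,  0.695]), 'moment': array([-0.   , -0.014, -0.02 ]), 'finger_gap': np.float64(0.088)}
top gate [([0.55, 0.086, 0.059], 0.78)]
top lip [([0.539, 0.043, 0.048], 0.87)]
top stop [([0.546, 0.087, 0.018], 0.88)]
top tape_roll_center [([0.554, 0.108, 0.074], 0.8)]
top catch_tray [([0.468, -0.068, 0.0], 0.7), ([0.771, -0.098, 0.001], 0.59)]
top tray_grip [([0.452, -0.151, 0.069], 0.96)]
top ball1_center [([0.503, 0.135, 0.071], 0.56), ([0.738, -0.29, -0.001], 0.17)]
top mug [([0.328, 0.373, 0.001], 0.83)]
top spare_roll [([0.736, -0.288, 0.002], 0.9)]
top pen_cup [([0.452, -0.153, 0.068], 0.62), ([0.775, -0.097, 0.0], 0.57)]
top mouse [([0.702, 0.372, -0.004], 0.76), ([0.526, 
[... 276 characters left out ...]
cene tape_roll_center [([0.557, 0.108, 0.071], 0.75)]
scene catch_tray [([0.471, -0.066, -0.004], 0.65), ([0.74, -0.286, -0.004], 0.53)]
scene tray_grip [([0.458, -0.148, 0.062], 0.62), ([0.51, 0.135, 0.081], 0.47)]
scene ball1_center [([0.508, 0.136, 0.08], 0.55)]
scene mug [([0.329, 0.371, 0.001], 0.73)]
scene spare_roll [([0.528, 0.158, 0.081], 0.74), ([0.38, -0.449, -0.001], 0.68), ([0.741, -0.286, -0.003], 0.58)]
scene pen_cup [([0.773, -0.093, 0.002], 0.8), ([0.709, 0.374, 0.001], 0.6)]
scene mouse [([0.707, 0.376, 0.003], 0.59), ([0.555, 0.107, 0.07], 0.38), ([0.538, 0.046, 0.052], 0.34)]
scene stapler [([0.382, -0.453, -0.004], 0.58)]
scene glue_stick [([0.611, -0.436, 0.003], 0.84)]
```

View pics/top0.png

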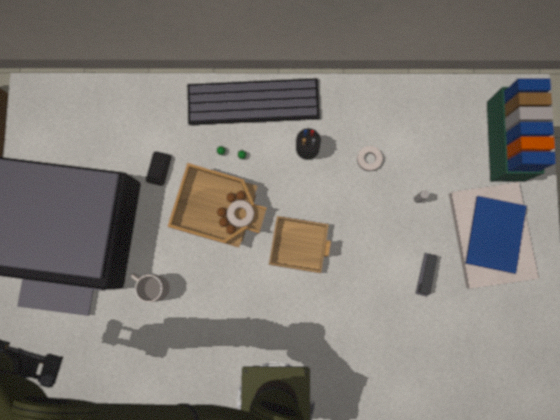

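View pics/scene0.png

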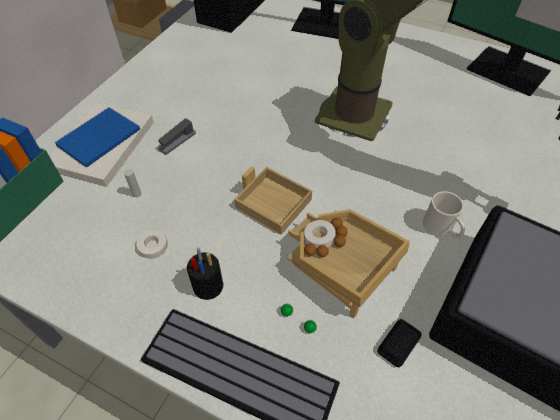

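```bash
cat >> h.py <<'E'
def cloud(c,d):
    P=optics.camera_params(c); K=P['intrinsics']
    v,u=np.mgrid[:d.shape[0],:d.shape[1]]
    X=np.stack([(u-K[0,2])/K[0,0]*d,(v-K[1,2])/K[1,1]*d,d],-1)
    if c=='wrist':
        s=env.read_state(); from scipy.spatial.transform import Rotation as R
        H=np.array(P['hand_eye']); T=X@H[:3,:3].T+H[:3,3]
        W=T@R.from_quat(s['tcp_rot']).as_matrix().T+s['tcp_pos']
    else: W=(X-P['t'])@P['R']
    W[d<=0]=np.nan; return W
E
python3 - <<'E'
from h import *
for c in ['top','scene']:
    p,d=optics.snapshot(c); W=cloud(c,d)
    for t in ['chute','catch_tray']:
        o=optics.outline_of(c,t)
        for r in o[:2]:
            m=r['pixels']; Q=W[m]; Q=Q[np.isfinite(Q).all(1)]
            lo,hi=((.07,.14) if t=='chute' else (.025,.046))
            Q=Q[(Q[:,2]>lo)&(Q[:,2]<hi)]
            if len(Q)<30: print(c,t,r['conf'],m.sum(),'few');continue
            rect=cv2.minAreaRect(Q[:,:2].astype(np.float32)*1000)
            print(c,t,round(r['conf'],2),m.sum(),len(Q),rect,Q[:,2].max())
P=optics.camera_params('top');print(P['intrinsics'],-np.array(P['R']).T@P['t'])
p,d=optics.snapshot('top')
cv2.imwrite('pics/topz.png',cv2.resize(p[150:285,150:350,::-1],None,fx=4,fy=4,interpolation=cv2.INTER_CUBIC))
E
```

```text
top chute 0.64 4509 3272 ((572.44970703125, 166.10276794433594), (252.7164764404297, 196.9419403076172), 74.65621185302734) 0.13146656226028514
top chute 0.6 615 few
top catch_tray 0.86 2794 422 ((468.5331726074219, -67.33639526367188), (160.03501892089844, 150.49118041992188), 81.146484375) 0.04595948193928435
scene chute 0.86 6413 5043 ((573.3123779296875, 171.3271942138672), (253.17689514160156, 200.3054656982422), 74.43769836425781) 0.1261386468543263
scene catch_tray 0.59 3222 884 ((468.1922912597656, -71.53076934814453), (172.58790588378906, 155.20367431640625), 81.33355712890625) 0.04550866412030886
scene catch_tray 0.25 621 149 ((740.7559204101562, -286.9335632324219), (73.05052947998047, 70.8379898071289), 51.86750030517578) 0.029716163046164697
[[525.97856872   0.         287.98150899]
 [  0.         525.97856872 213.69884927]
 [  0.           0.           1.        ]] [ 0.35000962 -0.05428303  1.62705594]
```

View pics/topz.png

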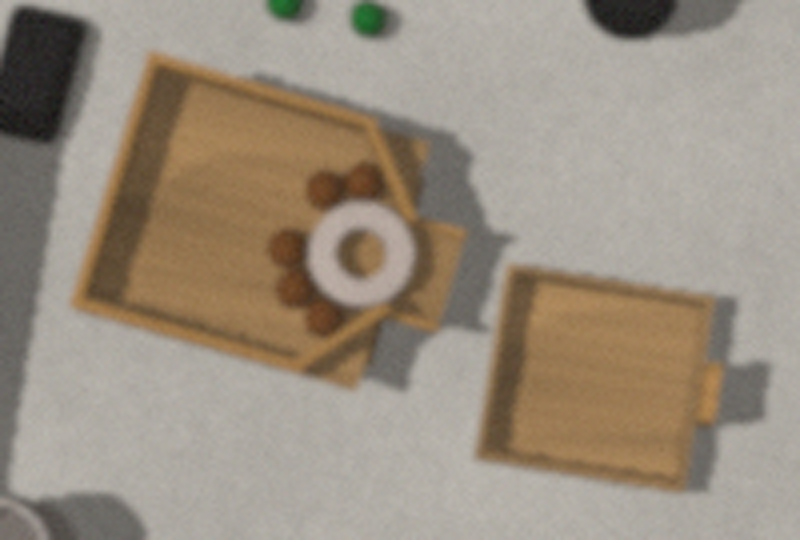

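```bash
cat >> h.py <<'E'
from scipy.spatial.transform import Rotation as Rot
def Rt(yaw):  # tool x down, tool y at yaw (deg)
    y=np.array([np.cos(np.radians(yaw)),np.sin(np.radians(yaw)),0]);x=np.array([0,0,-1.]);return Rot.from_matrix(np.stack([x,y,np.cross(x,y)],1))
def plan(wps,n=20,step=60,pr=True):
    """wps: list of (pos,Rotation)"""
    s=env.read_state();p=np.array(s['tcp_pos']);R=Rot.from_quat(s['tcp_rot']);
    print('now',s['time_s'],p.round(4),'yaw y',np.degrees(np.arctan2(R.as_matrix()[1,1],R.as_matrix()[0,1])).round(2),'F',np.round(s['wrist_force'],1),'gap',round(float(s['finger_gap']),4),'q',np.round(s['joints'],2))
    for (t,Rg) in wps:
        t=np.array(t)
        while True:
            dp=t-p; L=np.linalg.norm(dp)*1000
            dr=(R.inv()*Rg).as_rotvec(degrees=True); A=np.linalg.norm(dr)
            k=max(int(np.ceil(L/step-1e-9)),int(np.ceil(A/10-1e-9)),1)
            a=R.inv().apply(dp)*1000/k; b=dr/k
            print(a.round(1).tolist(),b.round(1).tolist(),'x',k)
            p=p+R.apply(a.round(1))/1000;R=R*Rot.from_rotvec(b.round(1),degrees=True)
            if k==1:break
E
python3 - <<'E'
from h import *
for y in (81,-99):
    plan([((.40,.42,.238),Rt(y)),((.5,.15,.238),Rt(y)),((.4552,-.152,.20),Rt(y))])
E
```

```text
now 1.75 [0.1563 0.6052 0.2387] yaw y 75.52 F [0.1 0.2 0.2] gap 0.0882 q [-1.28  0.69 -0.19  1.57  0.16  0.9  -0.22]
[0.1, -19.7, 47.0] [-0.9, -0.0, -0.0] x 6
[0.1, -20.5, 46.7] [-0.9, -0.0, -0.0] x 5
[0.1, -21.2, 46.4] [-0.9, -0.0, -0.0] x 4
[0.1, -21.9, 46.1] [-0.9, -0.0, -0.0] x 3
[0.2, -22.6, 45.7] [-0.9, 0.0, -0.0] x 2
[0.1, -23.4, 45.4] [-1.0, 0.0, -0.0] x 1
[0.0, -50.2, 28.2] [0.0, 0.0, -0.0] x 5
[0.0, -50.2, 28.2] [0.0, 0.0, -0.0] x 4
[0.0, -50.2, 28.2] [0.0, 0.0, -0.0] x 3
[0.0, -50.2, 28.2] [0.0, 0.0, -0.0] x 2
[0.0, -50.3, 28.1] [0.0, 0.0, -0.0] x 1
[6.3, -50.9, 0.5] [0.0, 0.0, -0.0] x 6
[6.3, -50.9, 0.5] [0.0, 0.0, -0.0] x 5
[6.3, -50.9, 0.5] [0.0, 0.0, -0.0] x 4
[6.4, -50.9, 0.5] [0.0, 0.0, -0.0] x 3
[6.3, -50.8, 0.5] [0.0, 0.0, -0.0] x 2
[6.4, -50.9, 0.4] [0.0, 0.0, -0.0] x 1
now 1.75 [0.1563 0.6052 0.2387] yaw y 75.52 F [0.1 0.2 0.2] gap 0.0882 q [-1.28  0.69 -0.19  1.57  0.16  0.9  -0.22]
[0.0, -6.6, 15.7] [9.7, -0.0, 0.0] x 18
[0.0, -3.8, 16.6] [9.7, -0.0, 0.0] x 17
[0.0, -1.0, 17.0] [9.7, -0.0, 0.0] x 16
[0.0, 1.9, 16.9] [9.7, -0.0, 0.0] x 15
[0.1, 4.7, 16.3] [9.7, 
[... 256 characters left out ...]
6.9, 1.8] [9.7, -0.0, 0.0] x 7
[0.1, 17.0, -1.1] [9.7, -0.0, 0.0] x 6
[0.0, 16.5, -3.9] [9.7, -0.0, 0.0] x 5
[0.1, 15.6, -6.7] [9.7, -0.0, 0.0] x 4
[0.0, 14.3, -9.2] [9.7, -0.0, 0.0] x 3
[0.1, 12.6, -11.5] [9.7, -0.0, 0.0] x 2
[0.0, 10.4, -13.4] [9.6, -0.0, 0.0] x 1
[0.0, 50.2, -28.2] [0.0, -0.0, 0.0] x 5
[0.0, 50.2, -28.2] [0.0, -0.0, 0.0] x 4
[0.0, 50.2, -28.2] [0.0, -0.0, 0.0] x 3
[0.0, 50.3, -28.1] [0.0, -0.0, 0.0] x 2
[0.0, 50.2, -28.2] [0.0, -0.0, 0.0] x 1
[6.3, 50.9, -0.5] [0.0, -0.0, 0.0] x 6
[6.3, 50.9, -0.5] [0.0, -0.0, 0.0] x 5
[6.3, 50.9, -0.5] [0.0, -0.0, 0.0] x 4
[6.4, 50.9, -0.5] [0.0, -0.0, 0.0] x 3
[6.3, 50.9, -0.4] [0.0, -0.0, 0.0] x 2
[6.4, 50.8, -0.5] [0.0, -0.0, 0.0] x 1
```

```bash
python3 -m handwheel '[0,-20,47,-1,0,0,88, 0,-20,47,-1,0,0,88, 0,-21,46,-1,0,0,88, 0,-22,46,-1,0,0,88, 0,-23,46,-1,0,0,88]'
python3 -m handwheel '[0,-23,45,-1,0,0,88, 0,-50,28,0,0,0,88, 0,-50,28,0,0,0,88, 0,-50,28,0,0,0,88, 0,-50,28,0,0,0,88]'
python3 - <<'E'
from h import *
plan([((.48,.15,.238),Rt(81)),((.4552,-.152,.20),Rt(81))])
E
```

```text
time_s: 2.38
tcp_pos: [0.361, 0.4529, 0.2382]
tcp_rot: [0.055, 0.706, -0.052, 0.704]
wrist_force: [0.1, -0.5, 0.6]
finger_gap: 0.0881
time_s: 3.0
tcp_pos: [0.4929, 0.2041, 0.2369]
tcp_rot: [0.05, 0.705, -0.044, 0.706]
wrist_force: [0.2, 0.1, -0.6]
finger_gap: 0.0879
now 3.0 [0.4929 0.2041 0.2369] yaw y 82.32 F [ 0.2  0.1 -0.6] gap 0.0879 q [-0.29  0.58 -0.3   1.85  0.23  0.75  0.73]
[-1.6, -55.3, -5.5] [1.3, 0.0, -0.5] x 1
[6.3, -50.4, 3.8] [0.0, 0.0, 0.0] x 6
[6.3, -50.4, 3.8] [0.0, 0.0, 0.0] x 5
[6.4, -50.3, 3.8] [0.0, 0.0, 0.0] x 4
[6.3, -50.4, 3.7] [0.0, 0.0, 0.0] x 3
[6.4, -50.3, 3.8] [0.0, 0.0, 0.0] x 2
[6.3, -50.4, 3.7] [0.0, 0.0, 0.0] x 1
```

```bash
python3 -m handwheel '[0,-55,-5,1.3,0,-0.5,88, 6,-50,4,0,0,0,88, 6,-50,4,0,0,0,88, 6,-50,4,0,0,0,88, 6,-50,4,0,0,0,88]'
python3 -m handwheel '[6,-50,4,0,0,0,88, 6,-50,4,0,0,0,88]'
python3 - <<'E'
from h import *
snap('wrist','w1')
for r in optics.spot_point('wrist','tray_grip'): print(r)
for r in optics.spot_point('wrist','catch_tray'): print(r)
plan([((.4552,-.152,.15),Rt(81)),((.4552,-.152,.05),Rt(81))])
E
```

```text
time_s: 3.62
tcp_pos: [0.4671, -0.059, 0.213]
tcp_rot: [0.057, 0.702, -0.057, 0.708]
wrist_force: [1.4, -1.0, 0.1]
finger_gap: 0.0881
time_s: 3.88
tcp_pos: [0.4592, -0.1623, 0.201]
tcp_rot: [0.057, 0.701, -0.057, 0.708]
wrist_force: [-0.1, -0.8, -0.4]
finger_gap: 0.0883
{'centre': [0.4537, -0.1513, 0.0629], 'conf': 0.73}
{'centre': [0.7416, -0.2917, -0.0001], 'conf': 0.32}
{'centre': [0.4703, -0.065, 0.0021], 'conf': 0.95}
now 4.025 [ 0.4583 -0.164   0.2006] yaw y 80.36 F [ 0.2  1.3 -0.1] gap 0.088 q [ 0.45  0.58 -0.32  2.02  0.32  0.58  1.32]
[50.6, 11.3, -5.5] [-0.6, 0.5, -0.0] x 1
[50.0, 0.0, 0.0] [-0.0, -0.0, -0.0] x 2
[50.0, 0.0, 0.1] [-0.0, -0.0, -0.0] x 1
```

View pics/w1.png

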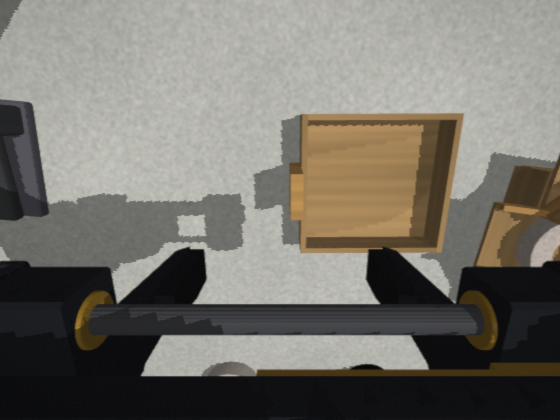

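```bash
python3 -m handwheel '[50,12,-5,-0.6,0.5,0,60, 50,0,0,0,0,0,60, 40,0,0,0,0,0,60, 0,0,0,0,0,0,60]'
python3 - <<'E'
from h import *
plan([((.4548,-.1517,.05),Rt(81))])
E
```

```text
time_s: 4.53
tcp_pos: [0.4614, -0.1462, 0.0591]
tcp_rot: [0.055, 0.702, -0.053, 0.708]
wrist_force: [-0.3, 0.1, 0.3]
finger_gap: 0.06
now 4.525 [ 0.4614 -0.1462  0.0591] yaw y 81.29 F [-0.3  0.1  0.3] gap 0.06 q [ 0.29  0.84 -0.12  2.12  0.46  0.2   1.17]
[9.1, -6.4, -5.8] [0.3, 0.5, -0.2] x 1
```

```bash
python3 -m handwheel '[9,-6,-6,0,0.5,0,60, 0,0,0,0,0,0,0, 0,0,0,0,0,0,0,0,0,0,0,0,0,0,0,0,0,0,0,0,0]'
python3 - <<'E'
from h import *
snap('wrist','w2');snap('scene','s2')
plan([((.4548,-.1517,.05),Rt(81))])
E
```

```text
time_s: 5.15
tcp_pos: [0.4574, -0.1514, 0.0543]
tcp_rot: [0.055, 0.702, -0.052, 0.708]
wrist_force: [0.4, -0.0, -0.8]
finger_gap: 0.0222
now 5.25 [ 0.4573 -0.1513  0.0541] yaw y 81.32 F [0.2 0.4 0.4] gap 0.014 q [ 0.3   0.84 -0.12  2.13  0.47  0.18  1.18]
[4.1, -0.8, -2.4] [0.3, 0.4, -0.2] x 1
```

View pics/w2.png

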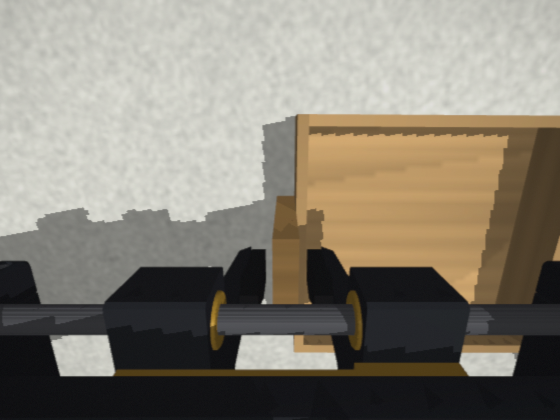

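```bash
python3 -m handwheel '[4,0,0,0,0,0,0, 0,0,0,0,0,0,0]'
python3 - <<'E'
from h import *
u=np.array([np.cos(np.radians(74.6)),np.sin(np.radians(74.6))]);g=np.array([.548,.0862])
plan([((*(g-.199*u),.0525),Rt(74.6)),((*(g-.164*u),.0525),Rt(74.6))],step=15)
E
```

```text
time_s: 5.5
tcp_pos: [0.4578, -0.1517, 0.0531]
tcp_rot: [0.054, 0.701, -0.053, 0.709]
wrist_force: [-0.5, 0.8, -4.0]
finger_gap: 0.0116
now 5.5 [ 0.4578 -0.1517  0.0531] yaw y 81.28 F [-0.5  0.8 -4. ] gap 0.0116 q [ 0.29  0.85 -0.11  2.13  0.47  0.17  1.18]
[0.3, 12.8, 7.5] [1.7, 0.1, -0.0] x 4
[0.3, 13.0, 7.1] [1.7, 0.2, -0.1] x 3
[0.2, 13.2, 6.7] [1.6, 0.1, -0.0] x 2
[0.2, 13.4, 6.4] [1.7, 0.2, -0.1] x 1
[-0.0, 11.7, -0.0] [-0.0, -0.0, -0.0] x 3
[-0.0, 11.7, -0.0] [-0.0, -0.0, -0.0] x 2
[-0.0, 11.6, -0.0] [-0.0, -0.0, -0.0] x 1
```

```bash
python3 -m handwheel '[0,13,7.5,1.7,0,0,0, 0,13,7,1.7,0,0,0, 0,13,7,1.7,0,0,0, 0,13,6,1.7,0,0,0, 0,0,0,0,0,0,0]'
python3 - <<'E'
from h import *
u=np.array([np.cos(np.radians(74.6)),np.sin(np.radians(74.6))]);g=np.array([.548,.0862])
plan([((*(g-.194*u),.0525),Rt(74.6)),((*(g-.164*u),.0525),Rt(74.6))],step=15)
p,d=snap('top','t3');W=cloud('top',d)
for t in ['catch_tray']:
    for r in optics.outline_of('top',t)[:1]:
        Q=W[r['pixels']];Q=Q[np.isfinite(Q).all(1)];Q=Q[(Q[:,2]>.025)&(Q[:,2]<.046)];print(cv2.minAreaRect(Q[:,:2].astype(np.float32)*1000))
for t in ['tray_grip','catch_tray','gate','stop']:print(t,optics.spot_point('top',t)[:1])
cv2.imwrite('pics/topz3.png',cv2.resize(p[150:285,150:350,::-1],None,fx=4,fy=4,interpolation=cv2.INTER_CUBIC))
E
```

```text
time_s: 6.12
tcp_pos: [0.4962, -0.1025, 0.0526]
tcp_rot: [0.099, 0.698, -0.097, 0.703]
wrist_force: [1.6, 1.8, -0.9]
finger_gap: 0.0119
now 6.125 [ 0.4962 -0.1025  0.0526] yaw y 74.06 F [ 1.6  1.8 -0.9] gap 0.0119 q [ 0.18  0.86 -0.11  2.06  0.36  0.24  1.05]
[0.1, 1.7, -0.2] [-0.5, 0.4, -0.2] x 1
[0.0, 10.0, -0.0] [-0.0, -0.0, 0.0] x 3
[0.0, 10.0, -0.0] [-0.0, -0.0, 0.0] x 2
[0.0, 10.0, -0.0] [-0.0, -0.0, 0.0] x 1
((708.9094848632812, 370.4781494140625), (55.24564743041992, 90.41890716552734), 76.83906555175781)
tray_grip [{'centre': [0.5546, 0.1107, 0.0722], 'conf': 0.36}]
catch_tray [{'centre': [0.5161, -0.0169, 0.0002], 'conf': 0.79}]
gate [{'centre': [0.5468, 0.0856, 0.0603], 'conf': 0.71}]
stop [{'centre': [0.5507, 0.086, 0.0167], 'conf': 0.96}]
```

View pics/topz3.png

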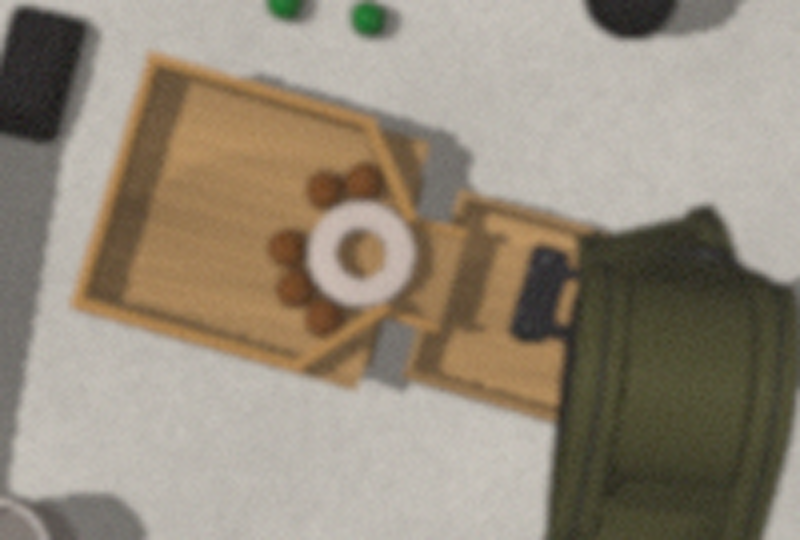

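```bash
python3 -m handwheel '[0,9,0,-0.5,0.4,0,0, 0,9,0,0,0,0,0, 0,6,0,0,0,0,0, 0,3,0,0,0,0,0, 0,2,0,0,0,0,0]'
python3 - <<'E'
from h import *
u=np.array([np.cos(np.radians(74.6)),np.sin(np.radians(74.6))]);g=np.array([.548,.0862])
plan([((*(g-.164*u),.0525),Rt(74.6))],step=15)
E
```

```text
time_s: 7.05
tcp_pos: [0.5001, -0.0802, 0.0527]
tcp_rot: [0.096, 0.703, -0.1, 0.698]
wrist_force: [-0.6, -3.5, 1.0]
finger_gap: 0.0116
now 7.05 [ 0.5001 -0.0802  0.0527] yaw y 74.07 F [-0.6 -3.5  1. ] gap 0.0116 q [ 0.13  0.86 -0.11  2.05  0.34  0.26  1.02]
[0.1, 9.2, 1.9] [-0.5, -0.3, 0.3] x 1
```

```bash
python3 -m handwheel '[0,5,2,-0.8,0,0,0, 0,5,1,-0.5,0,0,0, 0,4,0,0,0,0,0, 0,4,0,0,0,0,0]'
python3 - <<'E'
from h import *
u=np.array([np.cos(np.radians(74.6)),np.sin(np.radians(74.6))]);g=np.array([.548,.0862])
plan([((*(g-.164*u),.0525),Rt(74.6))],step=15)
E
```

```text
time_s: 7.55
tcp_pos: [0.5042, -0.0727, 0.0527]
tcp_rot: [0.086, 0.706, -0.099, 0.696]
wrist_force: [-1.6, -11.5, 2.2]
finger_gap: 0.0119
now 7.55 [ 0.5042 -0.0727  0.0527] yaw y 74.96 F [ -1.6 -11.5   2.2] gap 0.0119 q [ 0.1   0.86 -0.1   2.03  0.34  0.28  1.02]
[0.2, 0.8, 0.1] [0.4, -0.6, 1.2] x 1
```

```bash
python3 -m handwheel '[0,6,0,0,0,0,0, 0,6,0,0,0,0,0, 0,6,0,0,0,0,0]'
python3 - <<'E'
from h import *
u=np.array([np.cos(np.radians(74.6)),np.sin(np.radians(74.6))]);g=np.array([.548,.0862])
plan([((*(g-.164*u),.0525),Rt(74.6))],step=15)
E
```

```text
time_s: 7.92
tcp_pos: [0.504, -0.0728, 0.0529]
tcp_rot: [0.083, 0.708, -0.113, 0.692]
wrist_force: [-2.9, -14.8, 3.6]
finger_gap: 0.0121
now 7.925 [ 0.504  -0.0728  0.0529] yaw y 74.15 F [ -2.9 -14.8   3.6] gap 0.0121 q [ 0.07  0.86 -0.07  2.02  0.33  0.3   0.99]
[0.4, 1.0, 0.2] [-0.5, -0.9, 2.6] x 1
```

```bash
python3 -m handwheel '[0,0,0,0,0,0,40, 0,0,0,0,0,0,40, 0,0,0,0,0,0,40, -30,0,0,0,0,0,40, -60,0,0,0,0,0,40]'
python3 -m handwheel '[-60,0,0,0,0,0,40]'
python3 - <<'E'
from h import *
snap('wrist','w4')
for t in ['catch_tray','tray_grip','gate','lip','tape_roll_center','ball1_center']:print(t,[(r['centre'],r['conf']) for r in optics.spot_point('wrist',t)])
p,d=snap('scene','s4')
plan([])
E
```

```text
time_s: 8.55
tcp_pos: [0.5053, -0.0638, 0.1409]
tcp_rot: [0.081, 0.711, -0.108, 0.69]
wrist_force: [1.3, -0.6, 0.7]
finger_gap: 0.0395
time_s: 8.68
tcp_pos: [0.5071, -0.0606, 0.2023]
tcp_rot: [0.081, 0.711, -0.107, 0.69]
wrist_force: [0.9, 0.0, 0.3]
finger_gap: 0.0399
catch_tray [([0.5284, 0.0122, -0.0008], 0.78)]
tray_grip [([0.5004, -0.0708, 0.0633], 0.93)]
gate [([0.5467, 0.0885, 0.0628], 0.65)]
lip [([0.5344, 0.0431, 0.0547], 0.68)]
tape_roll_center [([0.5573, 0.1119, 0.0743], 0.65), ([0.5556, 0.1636, 0.0821], 0.25)]
ball1_center [([0.508, 0.1327, 0.0825], 0.83), ([0.6139, -0.4376, 0.0019], 0.25)]
now 9.075 [ 0.5062 -0.0616  0.1993] yaw y 74.7 F [ 1.  0. -0.] gap 0.0399 q [ 0.14  0.61 -0.21  1.92  0.25  0.67  1.07]
```

View pics/w4.png

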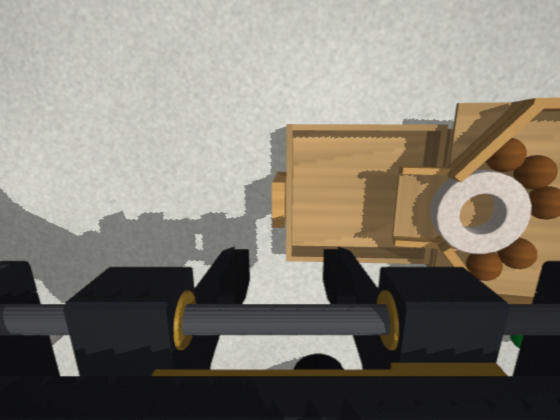

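View pics/s4.png

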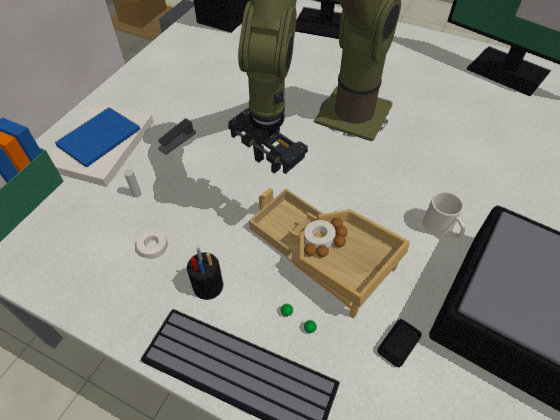

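```bash
python3 - <<'E'
from h import *
u=np.array([np.cos(np.radians(74.6)),np.sin(np.radians(74.6))]);g=np.array([.5478,.0867])
plan([((*(g-.038*u),.16),Rt(-15.4))],step=60)
E
```

```text
now 9.075 [ 0.5062 -0.0616  0.1993] yaw y 74.7 F [ 1.  0. -0.] gap 0.0399 q [ 0.14  0.61 -0.21  1.92  0.25  0.67  1.07]
[3.4, 11.8, 0.2] [9.0, 0.1, 0.3] x 10
[3.5, 11.6, -1.6] [9.0, 0.1, 0.3] x 9
[3.6, 11.2, -3.4] [9.0, 0.1, 0.3] x 8
[3.6, 10.5, -5.2] [9.0, 0.1, 0.3] x 7
[3.7, 9.6, -6.7] [9.0, 0.1, 0.3] x 6
[3.8, 8.4, -8.1] [9.0, 0.1, 0.3] x 5
[3.8, 7.0, -9.3] [9.0, 0.0, 0.4] x 4
[3.9, 5.4, -10.3] [9.0, 0.1, 0.3] x 3
[3.9, 3.7, -11.0] [9.0, 0.0, 0.4] x 2
[3.9, 1.8, -11.5] [9.0, 0.1, 0.3] x 1
```

```bash
python3 -m handwheel '[3,12,0,10,0,0.3,10, 3,12,-2,10,0,0.3,10, 3,11,-4,10,0,0.3,10, 3,10,-5,10,0,0.3,10, 3,9,-7,10,0,0.3,10]'
python3 -m handwheel '[3,8,-8,10,0,0.3,10, 3,7,-9,10,0,0.3,10, 3,5,-10,10,0,0.3,10, 3,4,-11,10,0,0.3,10]'
python3 - <<'E'
from h import *
u=np.array([np.cos(np.radians(74.6)),np.sin(np.radians(74.6))]);g=np.array([.5478,.0867])
plan([((*(g-.038*u),.10),Rt(-15.4))],step=60)
E
```

```text
time_s: 9.7
tcp_pos: [0.5189, -0.0058, 0.175]
tcp_rot: [0.379, 0.597, -0.401, 0.582]
wrist_force: [0.3, 0.1, 0.4]
finger_gap: 0.0097
time_s: 10.2
tcp_pos: [0.5345, 0.0367, 0.1557]
tcp_rot: [-0.562, -0.414, 0.584, -0.414]
wrist_force: [-0.3, -0.6, 0.1]
finger_gap: 0.01
now 10.2 [0.5345 0.0367 0.1557] yaw y -18.33 F [-0.3 -0.6  0.1] gap 0.01 q [-0.32  0.72  0.26  1.9  -0.29  0.58 -0.19]
[55.4, -0.1, -15.0] [-2.9, 1.3, 1.1] x 1
```

```bash
python3 -m handwheel '[45,0,-13,-2.9,1.3,1.1,10, 0,0,0,0,0,0,10]'
python3 - <<'E'
from h import *
u=np.array([np.cos(np.radians(74.6)),np.sin(np.radians(74.6))]);g=np.array([.5478,.0867])
snap('wrist','w5');snap('scene','s5')
plan([((*(g-.038*u),.059),Rt(-15.4))],step=60)
for t in ['gate','lip','tape_roll_center']:print(t,[(r['centre'],r['conf']) for r in optics.spot_point('wrist',t)])
for t in ['gate','lip','tape_roll_center']:print(t,[(r['centre'],r['conf']) for r in optics.spot_point('scene',t)])
E
```

```text
time_s: 10.45
tcp_pos: [0.5365, 0.0498, 0.1071]
tcp_rot: [-0.561, -0.429, 0.564, -0.429]
wrist_force: [0.2, -1.2, 0.3]
finger_gap: 0.0099
now 10.55 [0.5396 0.0487 0.1102] yaw y -15.4 F [ 1.  -0.4  0.7] gap 0.0101 q [-0.29  0.79  0.19  1.94 -0.32  0.44 -0.14]
[51.2, -2.5, -0.8] [-0.0, 0.1, -0.3] x 1
gate [([0.5504, 0.0887, 0.0609], 0.82)]
lip [([0.5352, 0.0373, 0.0493], 0.72)]
tape_roll_center []
gate [([0.5449, 0.0859, 0.0601], 0.74), ([0.5286, 0.1549, 0.0818], 0.31)]
lip [([0.5377, 0.044, 0.0492], 0.61)]
tape_roll_center [([0.5561, 0.1074, 0.0727], 0.9)]
```

View pics/w5.png

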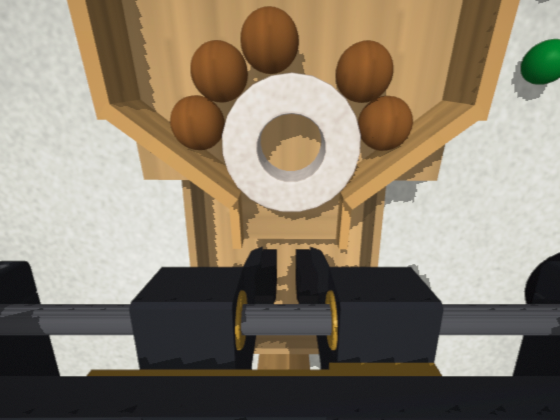

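View pics/s5.png

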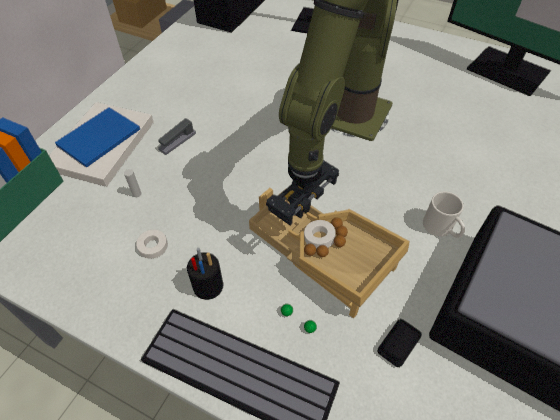

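```bash
python3 -m handwheel '[42,0,0,0,0,0,10, 8,0,0,0,0,0,10, 0,0,0,0,0,0,10]'
python3 - <<'E'
from h import *
u=np.array([np.cos(np.radians(74.6)),np.sin(np.radians(74.6))]);g=np.array([.5478,.0867])
snap('wrist','w6')
plan([((*(g-.038*u),.059),Rt(-15.4)),((*(g+.061*u),.0725),Rt(-15.4))],step=10)
print((np.array(env.read_state()['tcp_pos'])[:2]-g)@np.array([[u[0],-u[1]],[u[1],u[0]]]))
E
```

```text
time_s: 11.22
tcp_pos: [0.5431, 0.0485, 0.063]
tcp_rot: [0.566, 0.425, -0.559, 0.431]
wrist_force: [-0.2, -1.2, 0.2]
finger_gap: 0.01
now 11.275 [0.5431 0.0486 0.0633] yaw y -15.45 F [-0.9 -0.6 -0.8] gap 0.0099 q [-0.26  0.87  0.15  1.95 -0.34  0.33 -0.12]
[4.2, -5.6, -0.0] [-0.0, -0.1, -0.7] x 1
[-1.3, -0.0, -9.9] [-0.0, -0.0, -0.0] x 10
[-1.3, -0.0, -9.9] [-0.0, -0.0, -0.0] x 9
[-1.4, -0.0, -9.9] [-0.0, -0.0, -0.0] x 8
[-1.3, -0.0, -9.9] [-0.0, -0.0, -0.0] x 7
[-1.4, -0.0, -9.9] [-0.0, -0.0, -0.0] x 6
[-1.3, -0.0, -9.9] [-0.0, -0.0, -0.0] x 5
[-1.4, -0.0, -9.9] [-0.0, -0.0, -0.0] x 4
[-1.3, -0.0, -9.9] [-0.0, -0.0, -0.0] x 3
[-0.9, -0.0, -6.6] [-0.0, -0.0, -0.0] x 3
[-0.9, -0.1, -6.6] [-0.0, -0.0, -0.0] x 2
[-0.9, -0.0, -6.6] [-0.0, -0.0, -0.0] x 1
[-0.03802403 -0.00559113]
```

View pics/w6.png

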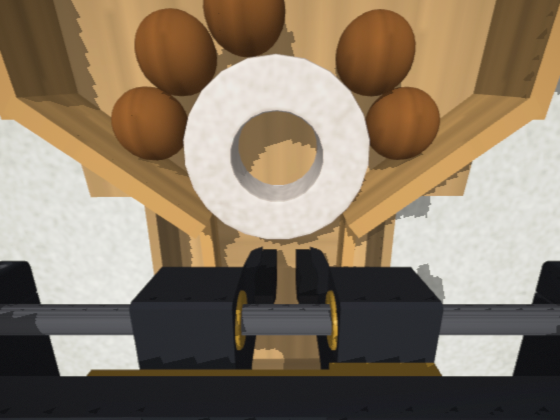

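```bash
python3 -m handwheel '[3,-5,-3,0,0,-0.7,10, -1,0,-8,0,0,0,10]'
python3 - <<'E'
from h import *
u=np.array([np.cos(np.radians(74.6)),np.sin(np.radians(74.6))]);g=np.array([.5478,.0867])
plan([((*(g+.061*u),.0735),Rt(-15.4))],step=12)
print((np.array(env.read_state()['tcp_pos'])[:2]-g)@np.array([[u[0],-u[1]],[u[1],u[0]]]))
E
```

```text
time_s: 11.52
tcp_pos: [0.5418, 0.0605, 0.0628]
tcp_rot: [0.564, 0.428, -0.562, 0.428]
wrist_force: [0.4, -0.2, -0.1]
finger_gap: 0.01
now 11.525 [0.5418 0.0605 0.0628] yaw y -15.52 F [ 0.4 -0.2 -0.1] gap 0.01 q [-0.28  0.87  0.15  1.94 -0.34  0.35 -0.13]
[-1.3, -0.2, -11.0] [-0.0, -0.0, -0.0] x 8
[-1.3, -0.2, -11.0] [-0.0, -0.0, -0.0] x 7
[-1.3, -0.2, -11.0] [-0.0, -0.0, -0.0] x 6
[-1.3, -0.2, -11.0] [-0.0, -0.0, -0.0] x 5
[-1.3, -0.1, -11.0] [-0.0, -0.0, -0.0] x 4
[-1.3, -0.2, -11.0] [-0.0, -0.1, -0.0] x 3
[-1.3, -0.1, -10.9] [-0.1, -0.0, -0.0] x 2
[-1.4, -0.1, -11.0] [-0.0, -0.1, -0.1] x 1
[-0.02687888 -0.00120164]
```

```bash
python3 -m handwheel '[-1,-1,-9,0,0,0,10, -1.3,0,-11,0,0,0,10, -1.3,0,-11,0,0,0,10]'
python3 - <<'E'
from h import *
u=np.array([np.cos(np.radians(74.6)),np.sin(np.radians(74.6))]);g=np.array([.5478,.0867])
snap('wrist','w7')
plan([((*(g+.061*u),.0735),Rt(-15.4))],step=12)
print((np.array(env.read_state()['tcp_pos'])[:2]-g)@np.array([[u[0],-u[1]],[u[1],u[0]]]))
E
```

```text
time_s: 11.9
tcp_pos: [0.5499, 0.0928, 0.0676]
tcp_rot: [0.564, 0.428, -0.562, 0.428]
wrist_force: [-1.0, -1.6, 1.2]
finger_gap: 0.0097
now 11.95 [0.5505 0.0951 0.0677] yaw y -15.37 F [-0.1 -0.4  0.9] gap 0.01 q [-0.35  0.87  0.17  1.91 -0.36  0.39 -0.18]
[-1.1, -0.1, -10.4] [0.0, -0.1, -0.0] x 5
[-1.1, -0.1, -10.5] [0.0, -0.0, -0.0] x 4
[-1.1, -0.1, -10.4] [0.0, -0.1, -0.1] x 3
[-1.2, -0.0, -10.5] [0.0, -0.0, -0.0] x 2
[-1.2, -0.1, -10.4] [0.0, -0.1, -0.1] x 1
[ 0.00880529 -0.00041182]
```

View pics/w7.png

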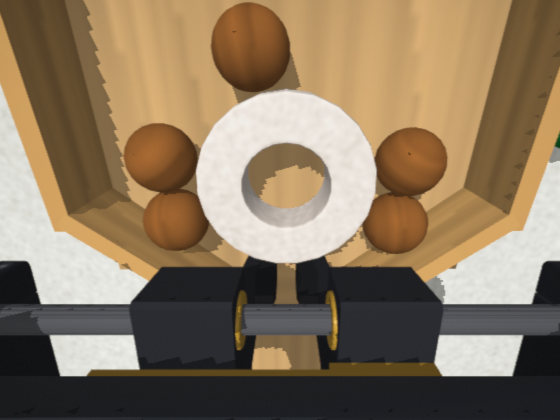

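```bash
python3 -m handwheel '[-1.3,0,-11,0,0,0,10, -1.3,0,-11,0,0,0,10, -1.3,0,-11,0,0,0,10, -1.3,0,-11,0,0,0,10]'
python3 - <<'E'
from h import *
u=np.array([np.cos(np.radians(74.6)),np.sin(np.radians(74.6))]);g=np.array([.5478,.0867])
snap('wrist','w8')
plan([((*(g+.061*u),.0735),Rt(-15.4))],step=12)
print((np.array(env.read_state()['tcp_pos'])[:2]-g)@np.array([[u[0],-u[1]],[u[1],u[0]]]))
E
```

```text
time_s: 12.45
tcp_pos: [0.5626, 0.1384, 0.0736]
tcp_rot: [0.564, 0.428, -0.561, 0.429]
wrist_force: [-0.4, -2.7, 2.2]
finger_gap: 0.0096
now 12.5 [0.5632 0.1409 0.0737] yaw y -15.33 F [-0.1 -1.1  1.8] gap 0.0098 q [-0.44  0.88  0.2   1.84 -0.37  0.45 -0.24]
[0.2, -0.5, -4.7] [0.1, -0.3, -0.2] x 1
[ 0.05632561 -0.00048678]
```

View pics/w8.png

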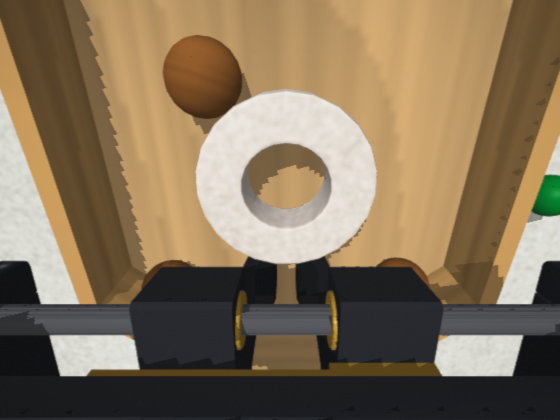

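```bash
python3 -m handwheel '[-10,0,0,0,0,0,10, -50,0,0,0,0,0,10, -60,0,0,0,0,0,10, 0,0,0,0,0,0,10, 0,0,0,0,0,0,10]'
python3 - <<'E'
from h import *
snap('scene','s9')
snap('wrist','w9')
plan([])
for t in ['ball1_center','tape_roll_center']:print(t,[(r['centre'],r['conf']) for r in optics.spot_point('scene',t)])
E
```

```text
time_s: 13.12
tcp_pos: [0.5625, 0.1434, 0.198]
tcp_rot: [0.565, 0.431, -0.559, 0.428]
wrist_force: [-0.3, 0.4, -0.6]
finger_gap: 0.01
now 13.225 [0.5626 0.143  0.1975] yaw y -15.21 F [-0.4  0.5  0.1] gap 0.0098 q [-0.5   0.7   0.3   1.77 -0.31  0.71 -0.3 ]
ball1_center [([0.5216, 0.0308, 0.0546], 0.55)]
tape_roll_center [([0.5745, 0.1867, 0.0852], 0.92)]
```

View pics/s9.png

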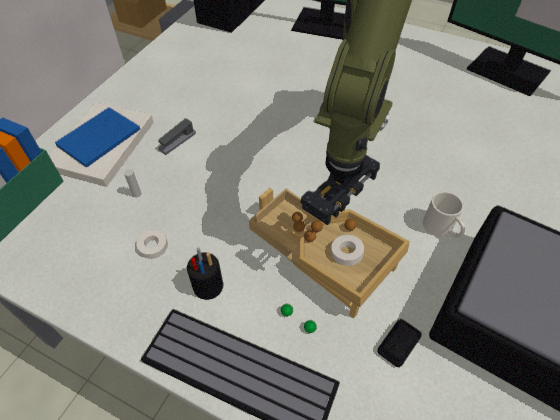

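View pics/w9.png

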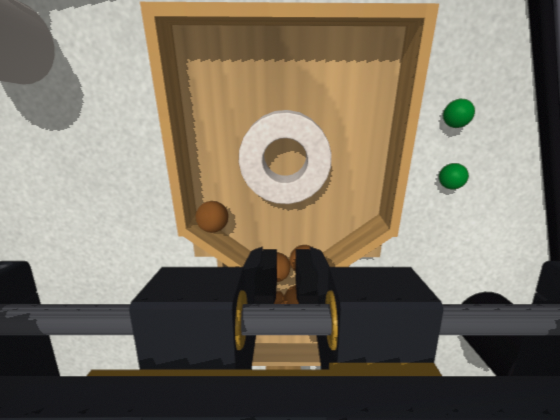

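Balls are rolling out: four are at the gate or lip, and the fifth is at wrist pixel (212,216), coming down the wall. I'll let time pass.

```bash
python3 -m handwheel '[-20,0,30,0,0,0,10, 0,0,30,0,0,0,10, 0,0,30,0,0,0,10,0,0,30,0,0,0,10,0,0,0,0,0,0,10]'
python3 -m handwheel '[0,0,0,0,0,0,10,0,0,0,0,0,0,10,0,0,0,0,0,0,10,0,0,0,0,0,0,10]'
python3 - <<'E'
from h import *
snap('scene','s10')
snap('wrist','w10')
plan([])
E
```

```text
time_s: 13.95
tcp_pos: [0.5275, 0.024, 0.2115]
tcp_rot: [-0.561, -0.432, 0.562, -0.427]
wrist_force: [1.2, -0.1, -0.3]
finger_gap: 0.0098
time_s: 14.45
tcp_pos: [0.5279, 0.0281, 0.2102]
tcp_rot: [-0.559, -0.435, 0.561, -0.428]
wrist_force: [-0.4, 0.3, -0.6]
finger_gap: 0.0098
now 14.55 [0.5279 0.0279 0.2103] yaw y -14.86 F [-0.4  0.4 -0.6] gap 0.0099 q [-0.31  0.62  0.28  1.89 -0.28  0.67 -0.11]
```

View pics/s10.png

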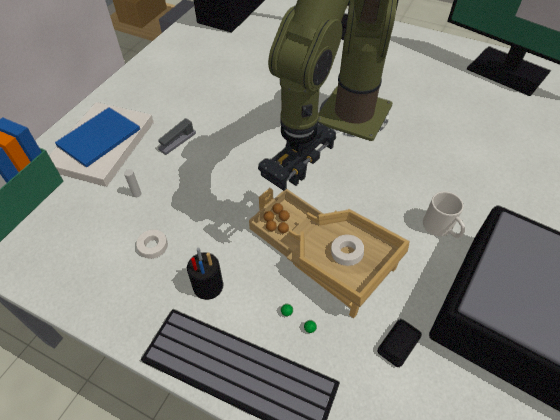

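View pics/w10.png

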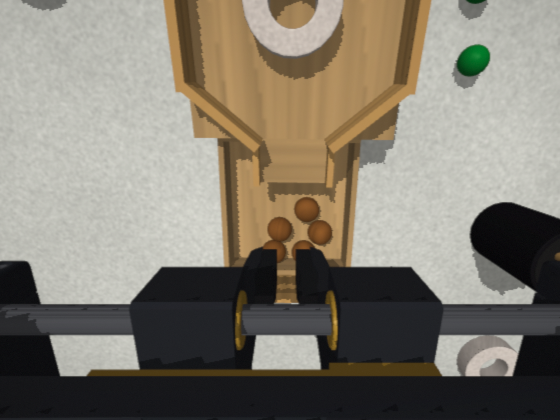

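```bash
python3 -m handwheel '[-20,0,-40,0,0,0,10,0,0,-50,0,0,0,10,0,0,-50,0,0,0,10,0,0,0,0,0,0,10,0,0,0,0,0,0,10]'
python3 -m handwheel '[0,0,0,0,0,0,10,0,0,0,0,0,0,10,0,0,0,0,0,0,10,0,0,0,0,0,0,10,0,0,0,0,0,0,10]'
python3 - <<'E'
from h import *
p,d=snap('scene','s11'); cv2.imwrite('pics/s11z.png',cv2.resize(p[170:320,220:420,::-1],None,fx=4,fy=4,interpolation=cv2.INTER_CUBIC))
for t in ['catch_tray','tape_roll_center','gate','tray_grip']:print(t,[(r['centre'],round(r['conf'],2)) for r in optics.spot_point('scene',t)][:1])
W=cloud('scene',d)
r=optics.outline_of('scene','catch_tray')[0];Q=W[r['pixels']];Q=Q[np.isfinite(Q).all(1)];Q=Q[(Q[:,2]>.03)&(Q[:,2]<.043)];print(cv2.minAreaRect(Q[:,:2].astype(np.float32)*1000))
plan([])
E
```

```text
time_s: 15.18
tcp_pos: [0.5654, 0.1656, 0.2315]
tcp_rot: [-0.56, -0.433, 0.562, -0.427]
wrist_force: [-0.5, -0.5, 0.6]
finger_gap: 0.0102
time_s: 15.8
tcp_pos: [0.5651, 0.1612, 0.2318]
tcp_rot: [-0.561, -0.431, 0.564, -0.426]
wrist_force: [-0.1, 0.0, -0.4]
finger_gap: 0.0098
catch_tray [([0.5219, 0.0115, -0.0004], 0.92)]
tape_roll_center [([0.5739, 0.1895, 0.0832], 0.71)]
gate [([0.5455, 0.0835, 0.0616], 0.7)]
tray_grip [([0.5038, -0.0678, 0.0661], 0.78)]
((521.78076171875, -0.45398712158203125), (162.0475616455078, 153.16000366210938), 74.50679016113281)
now 16.1 [0.565  0.1616 0.2318] yaw y -15.36 F [ 0.4 -0.5  0.5] gap 0.01 q [-0.54  0.67  0.33  1.7  -0.29  0.83 -0.35]
```

View pics/s11z.png

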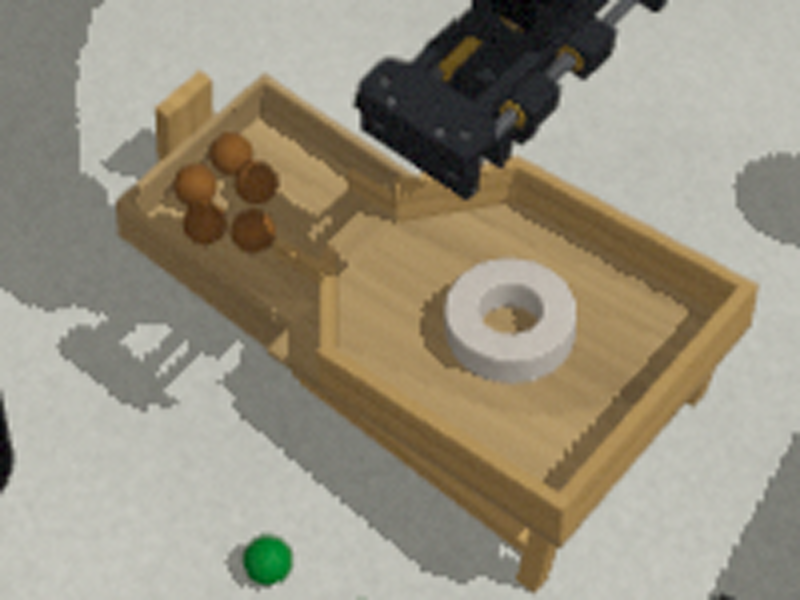

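```bash
python3 - <<'E'
from h import *
p,d=snap('top','t12'); cv2.imwrite('pics/t12z.png',cv2.resize(p[150:285,150:350,::-1],None,fx=4,fy=4,interpolation=cv2.INTER_CUBIC))
for t in ['catch_tray','tray_grip','tape_roll_center']:print(t,[(r['centre'],round(r['conf'],2)) for r in optics.spot_point('top',t)][:1])
W=cloud('top',d)
u=np.array([np.cos(np.radians(74.6)),np.sin(np.radians(74.6))]);g=np.array([.5478,.0867])
Q=W.reshape(-1,3);Q=Q[np.isfinite(Q).all(1)];a=(Q[:,:2]-g)@u;b=(Q[:,:2]-g)@np.array([-u[1],u[0]])
m=(abs(b)<.08)&(a<-.1)&(a>-.2)&(Q[:,2]>.03)
w=m&(abs(b)>.035);t=m&(Q[:,2]>.065)&(abs(b)<.03)
print('outer wall min a',np.percentile(a[w],[0,1,3]), 'tab a',np.percentile(a[t],[2,50,98]),t.sum())
for lo,hi in((-.075,-.045),(.045,.075)):
    k=m&(b>lo)&(b<hi)&(Q[:,2]<.048);print(lo,np.percentile(a[k],[0,2,5]))
E
```

```text
catch_tray [([0.5264, 0.0103, -0.0002], 0.91)]
tray_grip [([0.502, -0.0743, 0.0676], 0.77)]
tape_roll_center [([0.5708, 0.1911, 0.083], 0.5)]
outer wall min a [-0.15982226 -0.15977705 -0.15951967] tab a [-0.17180568 -0.16602109 -0.16041508] 64
-0.075 [-0.15976632 -0.15949309 -0.15901102]
0.045 [-0.15979187 -0.15916296 -0.15866633]
```

View pics/t12z.png

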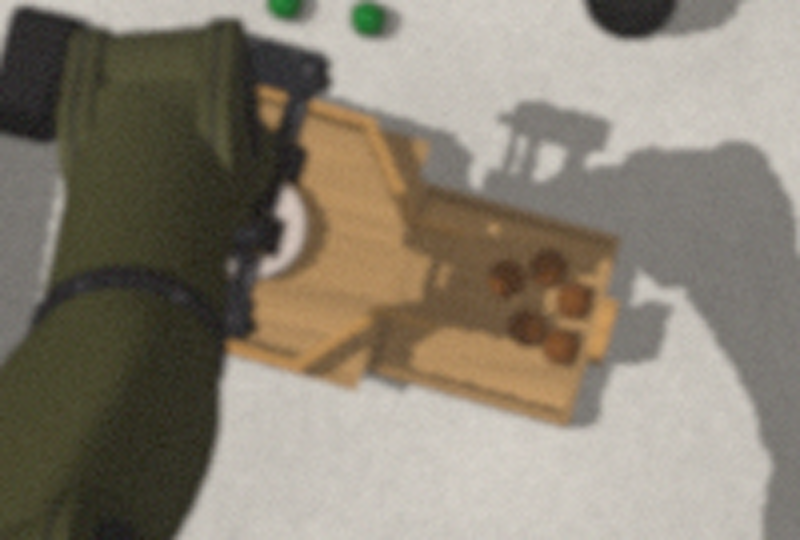

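```bash
python3 -c "
from bench import env
print(env.finish_job())"
```

```text
the job is handed in; nothing more can be done
None
```

I gripped the tray by its tab, lined it up with the chute and slid it in until it pressed against the stop at about 15 N. I then let go and, with nearly closed fingers pushing through the gate, moved the tape roll about 8 cm up the slope, leaving it flat in the chute. All five balls rolled out by themselves.

**Last checks, just before hand-in at about 16 s:**
- **Balls:** five brown balls show in the tray in both the scene and top pictures, and none are left in the chute.
- **Tape roll:** the network puts its centre at about (0.574, 0.190, 0.083) m, lying in the chute. That is roughly 8 cm up from where it was stuck.
- **Tray:** it is square with the chute to within about 0.5° and still where I pressed it home. Its outer wall measures about 160 mm from the gate against 158 mm ideal, which is within the calibration error. The hand-computed tray centre from the scene camera was about 12 mm off, but the near wall is partly hidden under the lip there, and the top view showed it in place.
- **Other things:** I did not touch the mug, spare roll, pen cup, mouse, stapler, glue stick or green balls. They looked unmoved in the pictures, though I did not measure each one again.
- **Robot:** the arm was raised clear of everything and stayed well inside the force and time limits. `finish_job` gives no verdict, so I can't confirm how it was judged.

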